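Show the red-roofed model cottage to the inspection camera

TASK

Pick the red-roofed cottage out of the model village and hold it up to the inspection camera: its middle on the lens's line of sight, 15 cm in front of the lens, roof up, and leaned back with the camera's slant so that the wall with the door faces the lens squarely. Touch nothing else out of place, neither the other two cottages, the camera nor the things lying about, and finish while still holding the cottage there, steady in the air.

Things in the scene. Friction and masses are not known exactly. Their poses are not given: they have to be found in the camera images.
- village: Model village: dark wooden plinth, 190 (x) x 400 (y) x 18 mm, fixed, on a 4 mm cardboard sheet. Origin: centre of its underside. On its flat top three plots at x = 0, y = -125, 0, +125 mm, give or take 10 mm, each with one loose cottage. Fixed model trees up to 52 mm high along its -x edge (x about -75 mm), bushes 11 mm high along the +x edge.
- red_cottage: The cottage to show: plaster, cream walls, RED gabled roof, about 130 g, loose, on any plot. Walls 48 (x) x 55 (y) x 41 mm high; ridge along y 71 mm up, chimney to 74 mm; eaves overhang the x walls by 8 mm. End walls (y = -27.5, +27.5 mm) are flat and flush up to the ridge: grip these. Origin: centre of its underside; z up; blue door and two windows in the -x wall.
- red_centre (a point): Middle of the red cottage, 34 mm above its underside, on its vertical axis; axes as the cottage's.
- red_door (a point): Point on the door wall of the red cottage, 24 mm from the middle point towards -x, 34 mm above the underside.
- grey_cottage: Cottage of the same shape with a dark grey roof, loose, on another plot; leave it alone. Origin: centre of its underside.
- yellow_cottage: Cottage of the same shape with a yellow roof, loose, on another plot; leave it alone. Origin: centre of its underside.
- camera (a joint): Slant of the camera head: 0 looks level, positive looks down (rad); stiff, stays where it is. Not to be moved.
- lens (a point): Centre of the front of the inspection camera's lens (30 mm across, red ring). The black head, 50 x 64 x 34 mm, tilts in a fork 310 mm above the table on a fixed aluminium column (18 mm thick) with a round base 110 mm across; the column's axis is 56 mm behind the lens. Axes of the camera head: the camera looks along -x, y is level, z is the camera's up (leans with the slant).
- aim (a point): The point 150 mm in front of the lens on its line of sight (an empty point in the air), axes as the camera head's: the lens lies towards +x of it. The middle of the cottage belongs here, the cottage's z along this z, the cottage's -x (door) along this +x.
- paint_cup: White plastic cup, 64 mm across, 42 mm high, loose; bystander. Origin: centre of its underside.
- moss_jar: Green jar with white cap, 68 mm across, 85 mm high, loose; bystander. Origin: centre of its underside.
- glue: White glue bottle with orange cap, 44 mm across, 120 mm high, loose; bystander. Origin: centre of its underside.
- brush: Flat paint brush with red handle, 180 mm long, lying on the table, loose; bystander. Origin: under its middle.
- lava_rock: Brown rock, 90 mm across, 53 mm high, loose; bystander. Origin: centre of its underside.
Things that resemble listed ones, but are neither listed nor needed, are in the scene too. Leave any purple look-alike of the red_cottage alone.

How it is judged:
On the way:
1. the red cottage has been lifted clear of the village in the gripper (height (world z) of red_cottage above 0.06 m and contact force between red_cottage and the fingers above 1 N), for 0.2 s.
At the end, for the whole second after the job is handed in: Red cottage held still by the fingers alone, in the air: middle within 25 mm of 150 mm from the lens and 20 mm of its line of sight; door to the lens, roof up, axes within 0.2 rad. Lens moved under 8 mm, other cottages standing and moved under 20 mm, other things under 30 mm (x of red_centre in the frame of aim between -0.025 and 0.025 m and y of red_centre in the frame of aim between -0.02 and 0.02 m and z of red_centre in the frame of aim between -0.02 and 0.02 m and angle between the x axis of red_cottage and the x axis of aim, either way round below 0.2 rad and angle between the z axis of red_cottage and the z axis of aim, either way round below 0.2 rad and angle between red_cottage's own z axis and vertical below 1.2 rad and x of lens in the frame of red_cottage below 0 m and height (world z) of red_centre above 0.15 m and contact force between red_cottage and the fingers above 1 N and contact force between red_cottage and village below 0.1 N and linear speed of red_cottage below 0.02 m/s and distance of lens from where it was at the start of the episode below 0.008 m and distance of each of grey_cottage, yellow_cottage from where it was at the start of the episode below 0.02 m and distance of each of paint_cup, moss_jar, glue, brush, lava_rock from where it was at the start of the episode below 0.03 m and angle between each of grey_cottage, yellow_cottage's own z axis and vertical below 0.2 rad); the arm keeps its last pose, push and grip.
It fails at once if another cottage was moved by more than 20 mm or tipped (distance of any of grey_cottage, yellow_cottage from where it was at the start of the episode above 0.02 m or angle between any of grey_cottage, yellow_cottage's own z axis and vertical above 0.3 rad).
It fails at once if the camera was knocked out of its setting (lens moved more than 8 mm) (distance of lens from where it was at the start of the episode above 0.008 m).
It fails at once if a bystander was moved by more than 30 mm (distance of any of paint_cup, moss_jar, glue, brush, lava_rock from where it was at the start of the episode above 0.03 m).
It also fails if it takes over 38 s, if anything falls off the work surface, if the arm or the gripper's body presses on something with over 40 N, if the wrist force passes 120 N, or if a joint passes its speed limit or range.

ROBOT

A 6-joint arm with a two-finger parallel gripper is mounted at the origin on the work surface. World frame = base frame: x ahead of the robot, y to its left, z up, the work surface at z = 0. Lengths are in m, angles in rad, forces in N, time in s.
With the tool pointing down it reaches from about 0.4 to 0.825 m from the base axis. Payload 7 kg.
Tool frame: the origin (TCP) lies between the finger pads; the fingertips stand 17 mm ahead of it and the grasp point (between the pads) lies 2 mm behind it; x points along the fingers, z is the direction in which the jaws open and shut, and the axes are right-handed (so a half turn about x gives the same grasp; the last joint's range is limited). The gripper opens to 88 mm and grips with 3 to 60 N. Pads are 19 mm wide; open, the fingers measure 130 mm over their backs; the gripper's body (78 mm by 193 mm) begins 47 mm behind the grasp point.
Start: joints at [1.419, 0.359, 0.012, 0, -1.224, -0.288], TCP at [0.287, 0.611, 0.244] pointing down, gripper open.
Joint ranges: [-3.07, 3.07], [-1.43, 2.12], [-1.02, 1.25], [-3.03, 1.67], [-3.05, -0], [-3.03, 3.03]. Speed limits (rad/s): [2.39, 2.39, 3.01, 3.14, 3.14, 3.14].

INTERFACE

Orientations are given as [roll, pitch, yaw] about the fixed x, y, z axes, in that order (R = Rz(yaw) Ry(pitch) Rx(roll)).
In Python, from station import * gives the robot as it stands.
- The arm moves only by the tool step_arm, never from a script. Its argument "deltas" is a list of rows, each a list of 5 numbers: the shift along the tool's x, y, z in cm, then the turn about the tool's x in degrees, then the closure, from 0 (fully open) to 1 (shut). In form: [[dx, dy, dz, roll, fingers], ...]. A call has exactly 10 rows; each row is the pose to reach, as a shift and turn from the pose commanded when the call began, along the tool's axes at that moment; what a row does not reach only later rows make up. A row lasts 1/12 s, in which the tool goes at most 41.7 mm and 7.16 degrees, less where a joint would pass 70% of its speed; a pose out of reach is approached as far as the arm can. A call with a gripper value outside its range is refused whole. The fingers move at their own pace and stop on an object; "squeeze" is the grip in N (left out, the last holds). Time passes only in rows, so rows that repeat a pose let the fingers close, or fill a call up. It gives the time, the measured TCP pose, the force and the opening at its end, in the units of the state.
- get_state(): the state, without advancing time (a new reading comes with each control period).
- grab_frame(name): name is "scene" or "side" or "wrist"; returns a dict with "pixels" (384x512x3 uint8, red, green, blue), "range_z" (384x512 float32, m along the optical axis (not along the pixel's ray), 0 where there is no reading), "fx", "fy", "cx", "cy" (pixels), "view" (4x4, takes a point from world to camera coordinates); the wrist camera has in their place "hand_eye" (4x4, takes a point from camera to tool coordinates, whose origin is the TCP and whose axes are the tool frame's). Camera axes: x right, y down, z forward; pixel columns grow to the right and rows downward; lengths in m; the calibration is good to about 2 mm. The wrist camera is an equidistant fisheye: a pixel r from the principal point sees the ray r / f radians off the axis. A picture is of the moment at which its call begins: read the wrist's pose just before it.
- job_done(): hands the job in, once; it reports no verdict.
Trained networks look in the newest picture that a camera, given by its name, has taken for a name from the list of things; names that differ only in an ending like _2 or _b are one class to them, and where a whole thing is asked for, a point or a joint stands for the part that bears it (a point fixed in the world has none). Each returns a list of dicts, best first, with "conf" (0 to 1); they miss things now and then, are a little off and sometimes report something else, mostly with a low value. They report only what shows in the picture. A call takes as long as a camera call. They do not tell look-alikes from the thing itself.
- boxes_of(thing, camera): "extent" ([left, top, right, bottom] in pixels, round what is visible of it).
- masks_of(thing, camera): "mask" (384x512 bool, what is visible of it) and "extent" ([left, top, right, bottom] in pixels, round what is visible of it).
The state is a dict: "t": time; "q": joint angles; "qd": joint speeds; "joint_efforts": joint torques, N m; "eef_pos": TCP position; "ee_rot": TCP orientation; "force": force on the tool from outside, world axes, zero at the start; "moment": the same for the moment, N m; "width": finger opening in m.
Only numpy, scipy, OpenCV 4.12 (cv2) and the standard library are available. Lean on these libraries where they do the work, as an engineer would, in place of code of your own. Each camera call takes 0.05 s, during which the arm holds its last target.

## Working session

There is one attempt and no reset: what is moved stays moved. The work goes in short steps, Python scripts to look and compute and a tool call to move; the robot and the scene stay as the last step left them, time stands still between calls to the robot, and variables do not carry over. Pictures are saved under pics/ and viewed, and the job is handed in when it is done.

Besides the shell and the picture viewer there is one more tool, called after "Call:" as name(argument=value, ...), one argument or row to a line, values as JSON. step_arm: Moves the arm, as the interface text tells. Its arguments: {"type":"object","properties":{"deltas":{"type":"array"},"squeeze":{"type":"number"}},"required":["deltas"]}

```bash
ls; mkdir -p pics
python3 - <<'E'
from station import *
import cv2,numpy as np
print(get_state())
for n in ["scene","side","wrist"]:
    f=grab_frame(n); cv2.imwrite(f"pics/{n}0.png",f["pixels"][:,:,::-1])
    np.savez(f"{n}0.npz",**f)
    print(n,f["fx"],f["cx"],f["cy"], f.get("view",f.get("hand_eye")))
    for t in ["red_cottage","lens","grey_cottage","yellow_cottage","glue","moss_jar"] if n!="wrist" else []:
        print(t,[(b["extent"],round(b["conf"],2)) for b in boxes_of(t,n)])
print(get_state()["t"])
E
```

```text
pics
{'t': 0.0, 'q': array([ 1.41911188e+00,  3.59403646e-01,  1.10757524e-02, -3.58565010e-04,
       -1.22409402e+00, -2.88105055e-01]), 'qd': array([ 1.69687706e-03, -4.02266106e-04,  7.02597165e-04,  2.38009392e-04,
        6.00085427e-05, -2.31141449e-04]), 'joint_efforts': array([ 1.22465586e-03, -5.82714951e+01,  2.93045801e+01,  6.99667364e+00,
        6.97305237e-03, -1.60160885e-04]), 'eef_pos': array([0.28720208, 0.61035125, 0.24261766]), 'ee_rot': array([ 0.08367426,  1.56913615, -1.92703368]), 'force': array([ 0.23831307, -0.50453223, -0.25423196]), 'moment': array([-0.0169338 ,  0.03260979, -0.01393041]), 'width': 0.08751196935620671}
scene 416.94210794976647 251.7500691184178 191.43106906445004 [[-0.30720078  0.95137171 -0.02279361  0.18315825]
 [ 0.52628994  0.14988742 -0.83699024 -0.13550417]
 [-0.79287236 -0.2691201  -0.54674289  2.04603803]
 [ 0.          0.          0.          1.        ]]
red_cottage [([214.2, 261.6, 238.3, 289.1], 0.79), ([285.5, 211.3, 303.5, 234.2], 0.75)]
lens [([166.5, 170.7, 191.1, 182.1], 0.81)]
grey_cottage [([250.5, 206.8, 271.2, 229.2]
[... 522 characters left out ...]
red_cottage [([230.3, 190.8, 241.8, 205.9], 0.8), ([307.8, 206.8, 320.3, 218.9], 0.6)]
lens [([293.3, 183.2, 314.0, 208.7], 0.52)]
grey_cottage [([236.7, 206.9, 251.2, 230.1], 0.6)]
yellow_cottage [([217.3, 175.1, 233.9, 192.8], 0.56)]
glue [([294.6, 298.0, 304.0, 324.1], 0.76), ([241.1, 307.9, 258.5, 333.3], 0.57)]
moss_jar [([240.9, 307.3, 257.9, 334.9], 0.6)]
wrist 297.3186396354542 257.29466407076154 195.63282068742927 [[ 2.85191623e-04 -3.10877110e-01  9.50450073e-01 -1.40253052e-01]
 [-3.79797482e-04 -9.50450077e-01 -3.10876997e-01  8.63763981e-02]
 [ 9.99999887e-01 -2.72319029e-04 -3.89130744e-04 -1.46163322e-03]
 [ 0.00000000e+00  0.00000000e+00  0.00000000e+00  1.00000000e+00]]
0.75
```

Run:
```python
import cv2
a=cv2.imread("pics/scene0.png");cv2.imwrite("pics/s_c.png",cv2.resize(a[140:320,100:360],(780,540),interpolation=cv2.INTER_CUBIC))
a=cv2.imread("pics/side0.png");cv2.imwrite("pics/d_c.png",cv2.resize(a[150:350,180:380],(600,600),interpolation=cv2.INTER_CUBIC))
```

```text
(no output)
```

View pics/s_c.png

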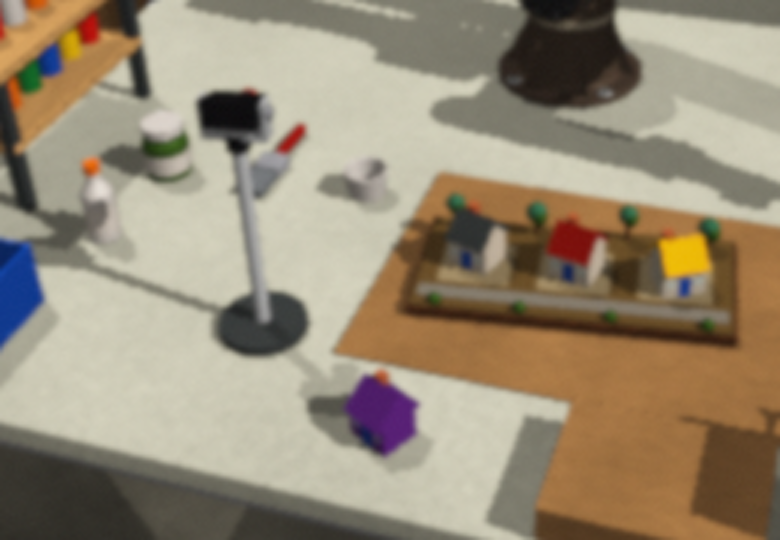

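View pics/d_c.png

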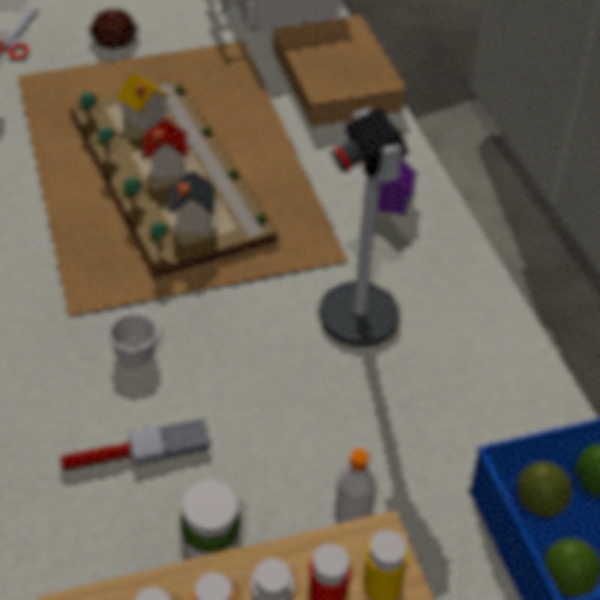

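View pics/scene0.png

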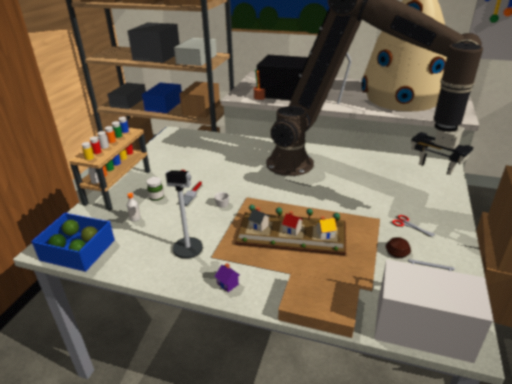

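View pics/wrist0.png

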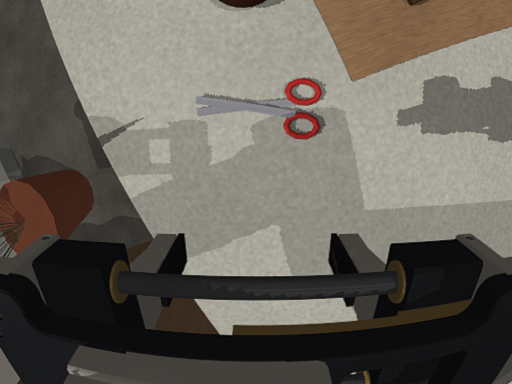

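```bash
cat > h.py <<'E'
import numpy as np,cv2
from scipy.spatial.transform import Rotation as R
def load(n):
    return dict(np.load(n+".npz"))
def world(f):
    d=f["range_z"];v,u=np.mgrid[0:384,0:512]
    P=np.stack([(u-f["cx"])/f["fx"]*d,(v-f["cy"])/f["fy"]*d,d],-1)
    T=np.linalg.inv(f["view"]);W=P@T[:3,:3].T+T[:3,3]
    W[d<=0]=np.nan
    return W
def toolT(s):
    T=np.eye(4);T[:3,:3]=R.from_euler("xyz",s["ee_rot"]).as_matrix();T[:3,3]=s["eef_pos"];return T
def wworld(f,s):
    d=f["range_z"];v,u=np.mgrid[0:384,0:512]
    x=u-f["cx"];y=v-f["cy"];r=np.hypot(x,y)+1e-9;th=r/f["fx"]
    k=np.tan(th)*d/r
    P=np.stack([x*k,y*k,d],-1);T=toolT(s)@f["hand_eye"]
    W=P@T[:3,:3].T+T[:3,3];W[d<=0]=np.nan
    return W
E
python3 - <<'E'
from h import *
for n,regs in dict(scene=dict(red=(285,211,304,235),grey=(250,206,272,230),yel=(315,215,336,242),lens=(164,168,194,185),purp=(214,261,239,290)),side=dict(red=(228,188,243,216),lens=(288,180,318,212))).items():
    f=load(n+"0");W=world(f);px=f["pixels"].astype(int)
    for k,(a,b,c,d) in regs.items():
        w=W[b:d,a:c].reshape(-1,3);p=px[b:d,a:c].reshape(-1,3)
        m=np.isfinite(w[:,0])
        z=(0.3 if k=="lens" else 0.04)
        m&=(w[:,2]>z-.03)
        print(n,k,m.sum(),np.nanmedian(w[m],0).round(3),np.nanmin(w[m],0).round(3),np.nanmax(w[m],0).round(3))
    # red pixels
    rm=(px[...,0]>110)&(px[...,1]<50)&(px[...,2]<60)
    num,l,st,c=cv2.connectedComponentsWithStats(rm.astype(np.uint8))
    for i in range(1,num):
        if st[i,4]>5: print(" red",st[i],np.nanmean(W[l==i],0).round(3),np.nanmin(W[l==i],0).round(3),np.nanmax(W[l==i],0).round(3))
E
```

```text
scene red 380 [0.545 0.148 0.064] [0.438 0.111 0.017] [0.57  0.184 0.098]
scene grey 430 [0.553 0.018 0.061] [ 0.398 -0.046  0.011] [0.582 0.062 0.099]
scene yel 512 [0.537 0.263 0.053] [0.38  0.209 0.011] [0.572 0.303 0.101]
scene lens 367 [ 0.734 -0.201  0.318] [ 0.656 -0.247  0.277] [ 0.752 -0.165  0.336]
scene purp 425 [ 0.855 -0.     0.05 ] [ 0.813 -0.044  0.011] [0.883 0.031 0.077]
 red [505  10   6   5  20] [-1.262  1.02   0.512] [-1.283  1.004  0.497] [-1.243  1.034  0.522]
 red [ 92 143   8  11  67] [ 0.508 -0.688  0.246] [ 0.491 -0.703  0.224] [ 0.521 -0.679  0.265]
 red [126 144   7  10  45] [ 0.221 -0.742  0.091] [-0.86  -1.52  -0.546] [ 0.309 -0.675  0.154]
 red [194 183   7   7  18] [ 0.338 -0.341  0.018] [ 0.31  -0.346  0.007] [ 0.366 -0.336  0.024]
 red [283 214  16  14 155] [0.547 0.134 0.079] [0.523 0.107 0.063] [0.567 0.161 0.097]
 red [399 220   3   5   8] [0.34  0.529 0.006] [0.324 0.523 0.   ] [0.358 0.532 0.011]
side red 419 [0.528 0.112 0.05 ] [ 0.487 -0.017  0.013] [0.592 0.252 0.099]
side lens 409 [ 0.713 -0.229  0.318] [ 0.665 -0.255  0.273] [ 0.751 -0.173  0.337]
```

```bash
python3 - <<'E'
from h import *
from station import *
s=get_state();T=toolT(s);print(T.round(3))
print("d cm",(T[:3,:3].T@(np.array([.54,.14,.26])-T[:3,3])*100).round(2))
f=load("side0");W=world(f);g=load("scene0");V=world(g)
def sel(W,f):
    m=(np.abs(W[...,0]-.7)<.09)&(np.abs(W[...,1]+.21)<.09)&(W[...,2]>.26);return W[m],f["pixels"][m]
a,ca=sel(W,f);b,cb=sel(V,g);print(len(a),len(b))
np.set_printoptions(suppress=True,linewidth=150)
red=(ca[:,0].astype(int)-ca[:,1]>50);print("red ring",a[red].round(3),ca[red])
# red/dark extents
E
python3 - <<'E'
import cv2
a=cv2.imread("pics/side0.png");cv2.imwrite("pics/d_h.png",cv2.resize(a[175:220,280:325],(600,600),interpolation=cv2.INTER_NEAREST))
a=cv2.imread("pics/scene0.png");cv2.imwrite("pics/s_h.png",cv2.resize(a[160:205,155:200],(600,600),interpolation=cv2.INTER_NEAREST))
E
```

```text
[[-0.     0.905 -0.426  0.287]
 [ 0.    -0.426 -0.905  0.611]
 [-1.    -0.    -0.     0.244]
 [ 0.     0.     0.     1.   ]]
d cm [-1.64 42.9  31.84]
416 452
red ring [[ 0.671 -0.212  0.308]
 [ 0.674 -0.214  0.308]
 [ 0.668 -0.219  0.309]
 [ 0.672 -0.219  0.308]
 [ 0.673 -0.225  0.313]
 [ 0.668 -0.22   0.305]
 [ 0.671 -0.224  0.307]
 [ 0.673 -0.226  0.309]
 [ 0.669 -0.229  0.307]
 [ 0.673 -0.228  0.306]
 [ 0.677 -0.227  0.304]
 [ 0.675 -0.225  0.299]
 [ 0.677 -0.229  0.302]
 [ 0.674 -0.236  0.303]
 [ 0.678 -0.235  0.301]] [[125  70  64]
 [108  57  53]
 [120  48  44]
 [119  31  29]
 [ 98  40  37]
 [ 95  41  37]
 [112  22  21]
 [108  27  28]
 [ 92  26  24]
 [101  23  21]
 [ 85  32  30]
 [ 90  23  24]
 [ 92  18  18]
 [ 89  16  15]
 [ 79  20  20]]
```

View pics/d_h.png

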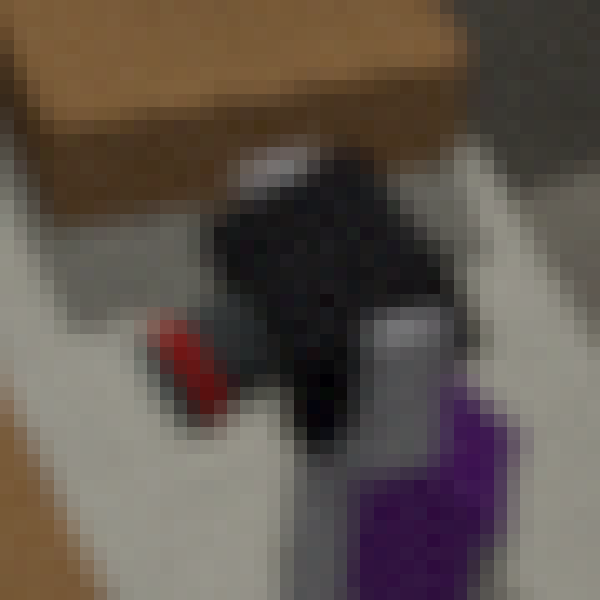

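View pics/s_h.png

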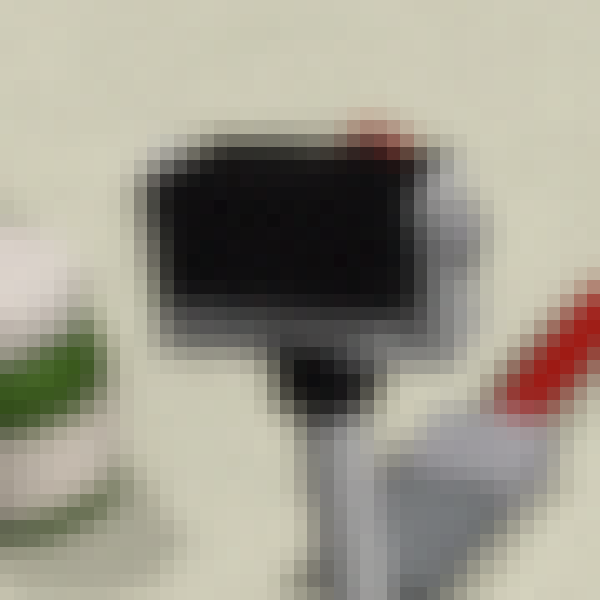

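Call:
step_arm(
  deltas=[
    [-0.2, 3.2, 2.4, 7, 0],
    [-0.4, 6.4, 4.8, 14, 0],
    [-0.6, 9.6, 7.2, 21, 0],
    [-0.8, 12.8, 9.6, 28, 0],
    [-1.0, 16, 12, 35, 0],
    [-1.2, 19.2, 14.4, 42, 0],
    [-1.4, 22.4, 16.8, 49, 0],
    [-1.6, 25.6, 19.2, 56, 0],
    [-1.6, 28.8, 21.4, 63, 0],
    [-1.6, 32, 24, 70, 0],
  ],
  squeeze=5,
)

```text
t: 1.58
eef_pos: [0.4756, 0.2559, 0.2601]
ee_rot: [-2.319, 1.569, 0.726]
force: [0.9, 0.9, -1.0]
width: 0.0876
```

```bash
cat >> h.py <<'E'
np.set_printoptions(suppress=True,linewidth=150)
def go(p,psi,s=None):
    """deltas to reach TCP p, tool-y azimuth psi(deg)"""
    from station import get_state
    s=s or get_state();T=toolT(s)
    cur=np.degrees(np.arctan2(T[1,1],T[0,1]))
    print("t",round(s["t"],2),"pos",T[:3,3].round(4),"psi",cur.round(2),"xaxis",T[:3,0].round(3),"w",round(s["width"],4),"F",s["force"].round(1),"q6",s["q"][5].round(2))
    dr=-(psi-cur); print("delta cm",(T[:3,:3].T@(np.array(p)-T[:3,3])*100).round(2),"roll",((dr+180)%360-180).round(1))
E
python3 -c "
from h import *
go([.54,.14,.26],180)"
```

```text
t 1.58 pos [0.4756 0.2559 0.2601] psi -95.52 xaxis [ 0.001  0.001 -1.   ] w 0.0876 F [ 0.9  0.9 -1. ] q6 -0.95
delta cm [ 0.01 10.92 -7.53] roll 84.5
```

Call:
step_arm(
  deltas=[
    [0, 1.1, -0.8, 7, 0],
    [0, 2.2, -1.6, 14, 0],
    [0, 3.3, -2.4, 21, 0],
    [0, 4.4, -3.2, 28, 0],
    [0, 5.5, -4.0, 35, 0],
    [0, 6.6, -4.8, 42, 0],
    [0, 7.7, -5.4, 49, 0],
    [0, 8.8, -6.2, 56, 0],
    [0, 9.9, -7.0, 63, 0],
    [0, 10.9, -7.5, 70, 0],
  ],
)

```text
t: 2.42
eef_pos: [0.5401, 0.1413, 0.2597]
ee_rot: [-1.642, 1.57, 0.181]
force: [-1.1, -0.4, -0.0]
width: 0.0875
```

Run:
```python
from h import *
from station import *
go([.54,.14,.26],180)
s=get_state();f=grab_frame("wrist");np.savez("wrist1.npz",**f);cv2.imwrite("pics/w1.png",f["pixels"][:,:,::-1])
import pickle;pickle.dump(s,open("s1.pkl","wb"))
```

```text
t 2.42 pos [0.5401 0.1413 0.2597] psi -165.56 xaxis [ 0.  0. -1.] w 0.0875 F [-1.1 -0.4 -0. ] q6 -1.93
delta cm [-0.03  0.04 -0.12] roll 14.4
```

View pics/w1.png

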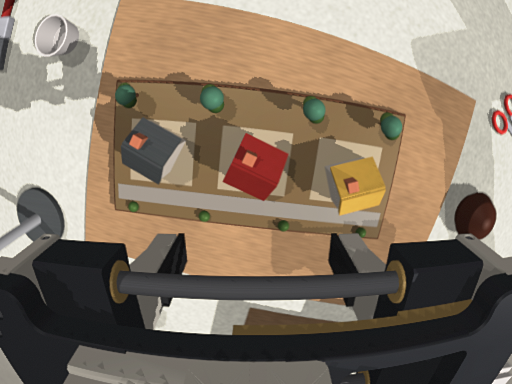

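```bash
cat > m1.py <<'E'
from h import *
import pickle
from scipy.optimize import least_squares
f=load("wrist1");s=pickle.load(open("s1.pkl","rb"));W=wworld(f,s);px=f["pixels"].astype(int)
def fit(m,name):
    P=W[m];P=P[np.isfinite(P[:,0])&(P[:,2]>.045)]
    c0=np.median(P,0)
    best=None
    for y0 in np.radians([-40,-20,0,20,40]):
        def res(a):
            d=P-[a[0],a[1],0];xl=np.cos(a[2])*d[:,0]+np.sin(a[2])*d[:,1]
            return (d[:,2]-(a[3]-a[4]*np.abs(xl)))
        r=least_squares(res,[c0[0],c0[1],y0,.093,1.2],loss="soft_l1",f_scale=.003)
        if best is None or r.cost<best.cost:best=r
    a=best.x;ax=np.array([np.cos(a[2]),np.sin(a[2])]);ay=np.array([-ax[1],ax[0]])
    d=P[:,:2]-a[:2];yl=d@ay;xl=d@ax
    lo,hi=np.percentile(yl,[1,99]);c=a[:2]+ay*(lo+hi)/2
    print(name,len(P),"c",c.round(4),"yaw",np.degrees(a[2]).round(1),"ridge z,slope",a[3:].round(3),"rms",np.sqrt(np.mean(best.fun**2)).round(4),"y ext",lo.round(4),hi.round(4),"x ext",np.percentile(xl,[1,99]).round(4))
    return c,a[2]
roi=np.zeros((384,512),bool);roi[125:205,215:295]=1
fit(roi&(px[...,0]>70)&(px[...,1]<50)&(px[...,2]<55),"red")
roi[:]=0;roi[150:220,325:390]=1
fit(roi&(px[...,0]>150)&(px[...,2]<70)&(px[...,1]>90),"yel")
roi[:]=0;roi[115:190,115:190]=1
fit(roi&(px.max(-1)-px.min(-1)<25)&(px.max(-1)<100),"grey")
# plinth top
def at(u,v): return W[v-1:v+2,u-1:u+2].reshape(-1,3).mean(0).round(4)
for n,(u,v) in dict(topTL=(122,84),topTR=(400,118),botL=(119,206),botR=(376,233),road=(260,205),plot=(200,140),card=(100,150),table=(80,60),cup=(55,35)).items(): print(n,at(u,v))
E
python3 m1.py
```

```text
red 2330 c [0.5341 0.1366] yaw -11.3 ridge z,slope [0.093 0.982] rms 0.001 y ext 0.0754 0.1279 x ext [-0.0305  0.0307]
yel 1327 c [0.5242 0.2616] yaw 29.3 ridge z,slope [0.093 0.998] rms 0.0014 y ext -0.0022 0.0508 x ext [-0.0303  0.0031]
grey 2086 c [0.545 0.01 ] yaw -16.1 ridge z,slope [0.093 0.976] rms 0.001 y ext 0.1592 0.2135 x ext [-0.0317  0.0297]
topTL [ 0.472  -0.0463  0.054 ]
topTR [0.4243 0.3101 0.0256]
botL [ 0.6461 -0.0405  0.0209]
botR [0.5927 0.3375 0.0213]
road [0.5919 0.1586 0.0217]
plot [0.5252 0.0612 0.0211]
card [ 0.5749 -0.0904  0.0029]
table [ 0.4472 -0.1548 -0.0013]
cup [ 0.4113 -0.2132  0.0033]
```

```bash
python3 -c "
from h import *
go([.69,-.18,.42],180)"
```

```text
t 2.47 pos [0.5402 0.1401 0.2596] psi -166.1 xaxis [-0. -0. -1.] w 0.0878 F [-0.2 -1.4 -0. ] q6 -1.93
delta cm [-16.03  -6.85 -34.67] roll 13.9
```

Call:
step_arm(
  deltas=[
    [-1.6, -0.7, -3.4, 1, 0],
    [-3.2, -1.4, -6.8, 3, 0],
    [-4.8, -2.1, -10.4, 4, 0],
    [-6.4, -2.8, -13.8, 6, 0],
    [-8, -3.5, -17.3, 7, 0],
    [-9.6, -4.2, -20.8, 8, 0],
    [-11.2, -4.9, -24.2, 10, 0],
    [-12.8, -5.6, -27.7, 11, 0],
    [-14.4, -6.2, -31.2, 13, 0],
    [-16, -6.9, -34.7, 14, 0],
  ],
)

```text
t: 3.3
eef_pos: [0.6952, -0.1773, 0.4207]
ee_rot: [-1.474, 1.57, 0.111]
force: [0.9, 0.5, 1.6]
width: 0.0875
```

Run:
```python
from h import *
from station import *
go([.69,-.18,.42],180)
s=get_state();f=grab_frame("wrist");np.savez("wrist2.npz",**f);cv2.imwrite("pics/w2.png",f["pixels"][:,:,::-1])
import pickle;pickle.dump(s,open("s2.pkl","wb"))
```

```text
t 3.3 pos [ 0.6952 -0.1773  0.4207] psi -179.19 xaxis [ 0.001  0.    -1.   ] w 0.0875 F [0.9 0.5 1.6] q6 -1.58
delta cm [ 0.07  0.53 -0.26] roll 0.8
```

View pics/w2.png

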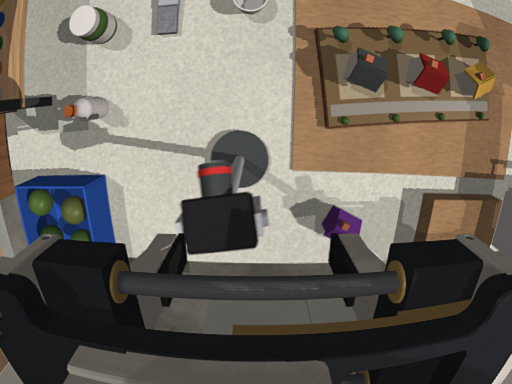

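```bash
cat > m2.py <<'E'
from h import *
import pickle,sys
k=sys.argv[1]
f=load("wrist"+k);s=pickle.load(open(f"s{k}.pkl","rb"));W=wworld(f,s);px=f["pixels"].astype(int)
roi=np.zeros((384,512),bool);roi[155:262,175:275]=1
m=roi&(W[...,2]>.25)
print("head",m.sum())
dark=m&(px.max(-1)<60)
P=W[dark];
# RANSAC plane on the dark top
rng=np.random.default_rng(0);best=0
for i in range(600):
    a=P[rng.choice(len(P),3,False)];n=np.cross(a[1]-a[0],a[2]-a[0])
    if np.linalg.norm(n)<1e-6: continue
    n/=np.linalg.norm(n);d=np.abs((P-a[0])@n);c=(d<.0015).sum()
    if c>best:best=c;B=d<.0015
Q=P[B];c=Q.mean(0);n=np.linalg.svd(Q-c)[2][2];n*=np.sign(n[2])
print("plane n",n.round(3),"c",c.round(4),len(Q),"of",len(P),"slant",np.degrees(np.arccos(n[2])).round(1),"tilt dir az",np.degrees(np.arctan2(n[1],n[0])).round(1))
e1=np.cross(n,[0,0,1]);e1/=np.linalg.norm(e1);e2=np.cross(n,e1)
uv=np.stack([(Q-c)@e1,(Q-c)@e2],1).astype(np.float32)
(rc,wh,ang)=cv2.minAreaRect(uv);
bp=cv2.boxPoints((rc,wh,ang));bw=c+bp[:,:1]*e1+bp[:,1:]*e2
print("rect size",wh);
for i in range(4):
    e=bw[(i+1)%4]-bw[i];print("edge",np.linalg.norm(e).round(4),"az",np.degrees(np.arctan2(e[1],e[0])).round(1),"el",np.degrees(np.arcsin(e[2]/np.linalg.norm(e))).round(1))
print("rect centre",bw.mean(0).round(4))
red=m&(px[...,0]-px[...,1]>60);R_=W[red];print("ring",len(R_),R_.mean(0).round(4),R_.min(0).round(4),R_.max(0).round(4))
# barrel: all pts forward
u=W[(roi)&(W[...,2]>.25)]
np.save("headpts.npy",u)
E
python3 m2.py 2
python3 - <<'E'
from h import *
from station import *
import pickle
s=get_state();f=grab_frame("wrist");np.savez("wrist3.npz",**f);pickle.dump(s,open("s3.pkl","wb"));print(s["eef_pos"])
E
python3 m2.py 3
```

```text
head 6008
plane n [-0.334 -0.048  0.941] c [ 0.7151 -0.2095  0.325 ] 3705 of 4414 slant 19.7 tilt dir az -171.7
rect size (0.055963773280382156, 0.06274635344743729)
edge 0.0627 az 98.2 el 0.0
edge 0.056 az -171.8 el -19.7
edge 0.0627 az -81.8 el -0.0
edge 0.056 az 8.2 el 19.7
rect centre [ 0.7119 -0.2108  0.3239]
ring 247 [ 0.673  -0.2143  0.3055] [ 0.6686 -0.2308  0.2965] [ 0.6803 -0.2007  0.3106]
[ 0.69721436 -0.18311299  0.42217906]
head 6030
plane n [-0.336 -0.047  0.941] c [ 0.7148 -0.2095  0.3249] 3750 of 4473 slant 19.8 tilt dir az -172.1
rect size (0.06352908909320831, 0.049046680331230164)
edge 0.049 az 8.6 el 19.8
edge 0.0635 az 98.5 el -0.2
edge 0.049 az -171.4 el -19.8
edge 0.0635 az -81.5 el 0.2
rect centre [ 0.7147 -0.2102  0.3248]
ring 240 [ 0.6725 -0.2142  0.3053] [ 0.6685 -0.2297  0.2929] [ 0.6789 -0.1999  0.3101]
```

```bash
python3 -c "
from h import *
u=np.load('headpts.npy');d=np.array([-.931,-.134,-.339]);c=np.array([.7204,-.2094,.3088])
print(np.percentile((u-c)@d,[0.2,1,98,99,99.8]).round(4))
go([.534,.1366,.20],168.7)"
```

```text
[-0.0254 -0.0245  0.0512  0.053   0.0546]
t 3.4 pos [ 0.6967 -0.1804  0.4205] psi -179.38 xaxis [ 0.002 -0.002 -1.   ] w 0.0873 F [ 0.5  0.1 -0.7] q6 -1.58
delta cm [21.97 15.95 31.91] roll 11.9
```

Call:
step_arm(
  deltas=[
    [0, 1.5, 3.1, 1, 0],
    [0.5, 3.0, 6.2, 2, 0],
    [1.5, 4.5, 9.6, 3, 0],
    [3, 6.0, 13, 4, 0],
    [5, 7.5, 16, 5, 0],
    [7, 9, 19, 6, 0],
    [9, 10.5, 22, 7, 0],
    [11, 12.0, 25, 8, 0],
    [13, 13.5, 28, 10, 0],
    [15, 15.5, 31, 12, 0],
  ],
)

```text
t: 4.23
eef_pos: [0.5345, 0.1335, 0.2687]
ee_rot: [-0.825, 1.57, 0.551]
force: [0.5, 1.3, 0.6]
width: 0.0875
```

```bash
python3 -c "
from h import *
go([.534,.1366,.13],168.7)"
```

```text
t 4.23 pos [0.5345 0.1335 0.2687] psi 168.83 xaxis [ 0.001  0.    -1.   ] w 0.0875 F [0.5 1.3 0.6] q6 -2.37
delta cm [13.87  0.12  0.28] roll 0.1
```

Call:
step_arm(
  deltas=[
    [1.5, 0, 0.1, 0, 0],
    [3, 0, 0.1, 0, 0],
    [4.5, 0, 0.1, 0, 0],
    [6, 0, 0.1, 0, 0],
    [7.5, 0, 0.1, 0, 0],
    [9, 0, 0.1, 0, 0],
    [10, 0, 0.1, 0, 0],
    [10.5, 0, 0.1, 0, 0],
    [10.5, 0, 0.1, 0, 0],
    [10.5, 0, 0.1, 0, 0],
  ],
)

```text
t: 5.07
eef_pos: [0.536, 0.1331, 0.1649]
ee_rot: [-1.597, 1.57, -0.221]
force: [0.1, -0.0, 1.0]
width: 0.0877
```

```bash
python3 - <<'E'
from h import *
from station import *
import pickle
go([.534,.1366,.057],168.7)
s=get_state();f=grab_frame("wrist");np.savez("wrist4.npz",**f);cv2.imwrite("pics/w4.png",f["pixels"][:,:,::-1]);pickle.dump(s,open("s4.pkl","wb"))
go([.534,.1366,.057],168.7)
E
sed -e 's/wrist1/wrist4/;s/s1.pkl/s4.pkl/' -e 's/roi\[125:205,215:295\]/roi[60:330,150:350]/' m1.py | sed '/"yel"/d;/"grey"/d' > m4.py; python3 m4.py | head -1
```

```text
t 5.07 pos [0.536  0.1331 0.1649] psi 168.84 xaxis [ 0. -0. -1.] w 0.0877 F [ 0.1 -0.   1. ] q6 -2.36
delta cm [10.79  0.27  0.31] roll 0.1
t 5.12 pos [0.5362 0.1332 0.1653] psi 168.84 xaxis [ 0.001  0.    -1.   ] w 0.0877 F [0.6 0.8 0. ] q6 -2.36
delta cm [10.83  0.29  0.29] roll 0.1
red 4212 c [0.5343 0.1369] yaw -11.6 ridge z,slope [0.093 0.973] rms 0.0009 y ext 0.2198 0.2726 x ext [-0.0312  0.0298]
```

View pics/w4.png

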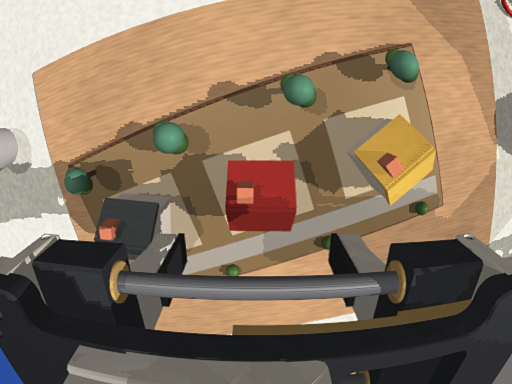

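Call:
step_arm(
  deltas=[
    [1, 0.3, 0.3, 0, 0],
    [2.5, 0.3, 0.3, 0, 0],
    [4, 0.3, 0.3, 0, 0],
    [5.5, 0.3, 0.3, 0, 0],
    [7, 0.3, 0.3, 0, 0],
    [8.5, 0.3, 0.3, 0, 0],
    [9.6, 0.3, 0.3, 0, 0],
    [10.4, 0.3, 0.3, 0, 0],
    [10.8, 0.3, 0.3, 0, 0],
    [10.8, 0.3, 0.3, 0, 0],
  ],
)

```text
t: 5.95
eef_pos: [0.5331, 0.1364, 0.0559]
ee_rot: [2.33, 1.57, -2.578]
force: [-0.0, -0.2, 1.2]
width: 0.0873
```

Call:
step_arm(
  deltas=[
    [0, 0, 0, 0, 0.3],
    [0, 0, 0, 0, 0.5],
    [0, 0, 0, 0, 1],
    [0, 0, 0, 0, 1],
    [0, 0, 0, 0, 1],
    [0, 0, 0, 0, 1],
    [0, 0, 0, 0, 1],
    [-0.4, 0, 0, 0, 1],
    [-1, 0, 0, 0, 1],
    [-2, 0, 0, 0, 1],
  ],
  squeeze=8,
)

```text
t: 6.78
eef_pos: [0.5327, 0.136, 0.0763]
ee_rot: [2.249, 1.569, -2.659]
force: [0.0, -1.0, -2.1]
width: 0.0545
```

Run:
```python
from h import *
go([.534,.1366,.17],168.7)
# village end frame
x=np.array
W=None
```

```text
t 6.78 pos [0.5327 0.136  0.0763] psi 168.78 xaxis [-0.002 -0.001 -1.   ] w 0.0545 F [ 0.  -1.  -2.1] q6 -2.37
delta cm [-9.37 -0.1   0.07] roll 0.1
```

Run:
```python
from h import *
import pickle
for k in "123":
    f=load("wrist"+k);s=pickle.load(open(f"s{k}.pkl","rb"));W=wworld(f,s)
    W[225:]=np.nan
    m=(W[...,2]>.017)&(W[...,2]<.027)&(W[...,0]>.4)&(W[...,0]<.67)&(W[...,1]>-.09)&(W[...,1]<.36)
    m=cv2.morphologyEx(m.astype(np.uint8),cv2.MORPH_OPEN,np.ones((3,3)))>0
    num,l,st,_=cv2.connectedComponentsWithStats(m.astype(np.uint8));i=1+np.argmax(st[1:,4]);m=l==i
    P=W[m][:,:2].astype(np.float32);c,wh,a=cv2.minAreaRect(P);b=cv2.boxPoints((c,wh,a))
    print(k,len(P),wh,a,"centre",c,"\n",b.round(4),np.median(W[m][:,2]))
    # -y end edge: points w/ min y along the village axis at several x
    ax=np.array([np.cos(np.radians(3.5)),np.sin(np.radians(3.5))])
f=load("wrist1");
s=pickle.load(open("s1.pkl","rb"));W=wworld(f,s);z=W[...,2]
for v in range(100,205,15):
    row=[(u,W[v,u].round(3)) for u in range(100,135)]
    j=[u for u in range(100,135) if W[v,u,2]>.017][0];print(v,W[v,j-1].round(4),W[v,j].round(4))
# table items: cup, sheet edge
```

```text
1 26466 (0.18995653092861176, 0.3998412787914276) 7.901255130767822 centre (0.5355178713798523, 0.13609033823013306) 
 [[ 0.414   0.3211]
 [ 0.4689 -0.075 ]
 [ 0.6571 -0.0489]
 [ 0.6021  0.3472]] 0.02122469613160491
2 10993 (0.18930764496326447, 0.3953613042831421) 8.021997451782227 centre (0.5358678102493286, 0.1341414451599121) 
 [[ 0.4146  0.3167]
 [ 0.4697 -0.0748]
 [ 0.6572 -0.0484]
 [ 0.602   0.3431]] 0.021320088614636634
3 10847 (0.18908603489398956, 0.39747676253318787) 7.935608386993408 centre (0.536029040813446, 0.13446339964866638) 
 [[ 0.415   0.3182]
 [ 0.4698 -0.0754]
 [ 0.6571 -0.0493]
 [ 0.6022  0.3444]] 0.021311601888408638
100 [ 0.4983 -0.0792  0.0025] [ 0.4966 -0.0701  0.0175]
115 [ 0.5199 -0.0768  0.0023] [ 0.5174 -0.0678  0.0172]
130 [ 0.5381 -0.0643  0.017 ] [ 0.5374 -0.0617  0.019 ]
145 [ 0.5631 -0.0694  0.0026] [ 0.5589 -0.0606  0.0176]
160 [ 0.5806 -0.0581  0.0165] [ 0.5786 -0.0541  0.0217]
175 [ 0.6081 -0.0634  0.0028] [ 0.6022 -0.0549  0.0177]
190 [ 0.6313 -0.0606  0.0036] [ 0.6244 -0.052   0.0187]
```

```bash
python3 -c "
from h import *
go([.575,-.0774,.17],-82.1)"
```

```text
t 6.78 pos [0.5327 0.136  0.0763] psi 168.78 xaxis [-0.002 -0.001 -1.   ] w 0.0545 F [ 0.  -1.  -2.1] q6 -2.37
delta cm [ -9.36  -8.28 -20.13] roll -109.1
```

Call:
step_arm(
  deltas=[
    [-1.2, 0, 0, 0, 1],
    [-3, 0, 0, 0, 1],
    [-5, 0, 0, -3, 1],
    [-7, 0, 0, -8, 1],
    [-8.5, -0.5, -1, -15, 1],
    [-9.4, -1.5, -4, -22, 1],
    [-9.4, -3, -7.5, -29, 1],
    [-9.4, -4.5, -11, -36, 1],
    [-9.4, -6, -14.5, -43, 1],
    [-9.4, -7.5, -18, -50, 1],
  ],
  squeeze=10,
)

```text
t: 7.62
eef_pos: [0.5714, -0.0518, 0.1719]
ee_rot: [-1.954, 1.57, 0.268]
force: [0.9, 0.8, -1.0]
width: 0.0546
```

```bash
python3 -c "
from h import *
go([.575,-.0774,.17],-82.1)"
```

```text
t 7.62 pos [ 0.5714 -0.0518  0.1719] psi -142.69 xaxis [ 0.001  0.    -1.   ] w 0.0546 F [ 0.9  0.8 -1. ] q6 -1.17
delta cm [ 0.19  1.26 -2.26] roll -60.6
```

Call:
step_arm(
  deltas=[
    [0, 0.2, -0.3, -7, 1],
    [0, 0.3, -0.6, -14, 1],
    [0, 0.5, -0.9, -21, 1],
    [0, 0.6, -1.2, -28, 1],
    [0, 0.8, -1.5, -35, 1],
    [0, 1, -1.8, -42, 1],
    [0, 1.2, -2, -49, 1],
    [0, 1.3, -2.1, -55, 1],
    [0, 1.3, -2.1, -59.5, 1],
    [0, 1.3, -2.1, -59.5, 1],
  ],
)

```text
t: 8.45
eef_pos: [0.5735, -0.075, 0.1714]
ee_rot: [-2.986, 1.57, 0.272]
force: [-0.2, -0.3, -1.0]
width: 0.055
```

Run:
```python
from h import *
from station import *
import pickle
go([.5753,-.0774,.075],-82.1)
s=get_state();f=grab_frame("wrist");np.savez("wrist5.npz",**f);cv2.imwrite("pics/w5.png",f["pixels"][:,:,::-1]);pickle.dump(s,open("s5.pkl","wb"))
```

```text
t 8.45 pos [ 0.5735 -0.075   0.1714] psi -83.37 xaxis [ 0.001  0.    -1.   ] w 0.055 F [-0.2 -0.3 -1. ] q6 -0.09
delta cm [ 9.64  0.26 -0.15] roll -1.3
```

View pics/w5.png

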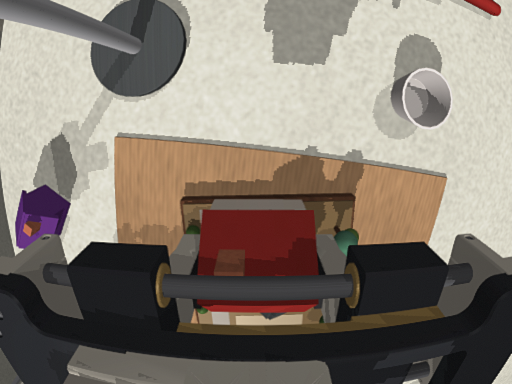

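```bash
cat > tilt.py <<'E'
from h import *
import pickle,sys
def tilt(k):
    f=load("wrist"+k);s=pickle.load(open(f"s{k}.pkl","rb"));W=wworld(f,s);px=f["pixels"].astype(int)
    T=np.linalg.inv(toolT(s));L=W@T[:3,:3].T+T[:3,3]
    m=(px[...,0]>60)&(px[...,1]<.45*px[...,0])&(px[...,2]<.45*px[...,0])
    m&=(np.abs(L[...,2])<.027)&(np.abs(L[...,1])<.06)&(L[...,0]>-.06)&(L[...,0]<.03)
    P=L[m];rng=np.random.default_rng(0);best=0
    for i in range(400):
        a=P[rng.choice(len(P),3,False)];n=np.cross(a[1]-a[0],a[2]-a[0]);q=np.linalg.norm(n)
        if q<1e-7: continue
        n/=q;B_=np.abs((P-a[0])@n)<.0015
        if B_.sum()>best:best=B_.sum();B=B_
    Q=P[B];c=Q.mean(0);n=np.linalg.svd(Q-c)[2][2];n*=-np.sign(n[0])
    # normal: up (-x tool), back (+y tool)
    print(len(P),len(Q),"n",n.round(3),"slope angle",np.degrees(np.arctan2(n[1],-n[0])).round(1),"c",c.round(4),"ymax-ish",np.percentile(Q,[1,99],axis=0).round(4))
    o=P[~B]
    if len(o)>100: print("others",len(o),o.mean(0).round(4),np.percentile(o,[1,99],axis=0).round(4))
    return n,c
if __name__=="__main__": tilt(sys.argv[1])
E
python3 tilt.py 5
```

```text
7760 6571 n [-0.724  0.69  -0.001] slope angle 43.6 c [-0.0165  0.021   0.0006] ymax-ish [[-0.0351 -0.0007 -0.0265]
 [-0.0049  0.0327  0.0248]]
others 1189 [-0.0244 -0.0055  0.0001] [[-0.0349 -0.0301 -0.0266]
 [-0.0046  0.031   0.0249]]
```

Call:
step_arm(
  deltas=[
    [1, 0.1, 0, -1, 1],
    [2.2, 0.2, -0.1, -1.3, 1],
    [3.5, 0.3, -0.2, -1.3, 1],
    [5, 0.3, -0.2, -1.3, 1],
    [6.5, 0.3, -0.2, -1.3, 1],
    [7.8, 0.3, -0.2, -1.3, 1],
    [8.8, 0.3, -0.2, -1.3, 1],
    [9.4, 0.3, -0.2, -1.3, 1],
    [9.6, 0.3, -0.2, -1.3, 1],
    [9.6, 0.3, -0.2, -1.3, 1],
  ],
  squeeze=6,
)

```text
t: 9.33
eef_pos: [0.5757, -0.0777, 0.0742]
ee_rot: [0.128, 1.57, -2.878]
force: [-0.1, 0.3, -2.0]
width: 0.0549
```

```bash
python3 -c "
from h import *
go([.5753,-.0774,.0558],-82.1)"
```

```text
t 9.33 pos [ 0.5757 -0.0777  0.0742] psi -82.27 xaxis [-0.001 -0.    -1.   ] w 0.0549 F [-0.1  0.3 -2. ] q6 -0.07
delta cm [ 1.84 -0.03  0.03] roll -0.2
```

Call:
step_arm(
  deltas=[
    [0.7, 0, 0, 0, 1],
    [1.3, 0, 0, 0, 1],
    [1.7, 0, 0, 0, 1],
    [1.85, 0, 0, 0, 1],
    [1.92, 0.15, 0, 0, 1],
    [2.0, 0.3, 0, 0, 1],
    [2.1, 0.45, 0, 0, 1],
    [2.2, 0.6, 0, 0, 1],
    [2.3, 0.75, 0, 0, 1],
    [2.4, 0.89, 0, 0, 1],
  ],
  squeeze=6,
)

```text
t: 10.17
eef_pos: [0.577, -0.0867, 0.0504]
ee_rot: [-0.884, 1.571, 2.392]
force: [0.7, -0.8, -1.5]
width: 0.0552
```

Run:
```python
from h import *
from station import *
import pickle
go([.5753,-.0774,.0558],-82.1)
s=get_state();f=grab_frame("wrist");np.savez("wrist6.npz",**f);cv2.imwrite("pics/w6.png",f["pixels"][:,:,::-1]);pickle.dump(s,open("s6.pkl","wb"))
from tilt import tilt
tilt("6")
```

```text
t 10.17 pos [ 0.577  -0.0867  0.0504] psi -82.26 xaxis [-0.  0. -1.] w 0.0552 F [ 0.7 -0.8 -1.5] q6 -0.05
delta cm [-0.54 -0.94  0.05] roll -0.2
8403 6602 n [-0.575  0.818  0.   ] slope angle 54.9 c [-0.0148  0.0225  0.0012] ymax-ish [[-0.0301  0.0117 -0.0265]
 [ 0.0001  0.033   0.0247]]
others 1801 [-0.0219 -0.013  -0.0008] [[-0.031  -0.0299 -0.0265]
 [-0.0108  0.0232  0.0248]]
```

View pics/w6.png

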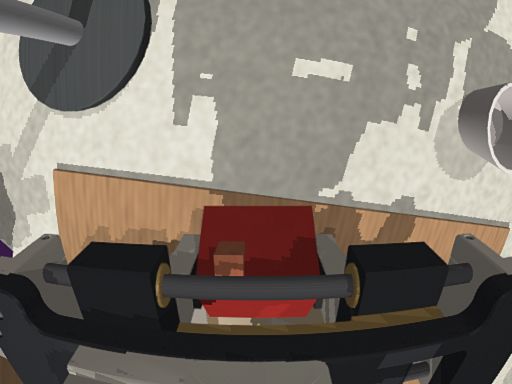

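Call:
step_arm(
  deltas=[
    [0.06, 0.06, 0, 0, 1],
    [0.12, 0.12, 0, 0, 1],
    [0.18, 0.18, 0, 0, 1],
    [0.24, 0.24, 0, 0, 1],
    [0.3, 0.3, 0, 0, 1],
    [0.36, 0.35, 0, 0, 1],
    [0.42, 0.4, 0, 0, 1],
    [0.42, 0.4, 0, 0, 1],
    [0.42, 0.4, 0, 0, 1],
    [0.42, 0.4, 0, 0, 1],
  ],
)

```text
t: 11.05
eef_pos: [0.5776, -0.0906, 0.0464]
ee_rot: [2.028, 1.571, -0.978]
force: [-1.2, -1.3, 0.7]
width: 0.0552
```

Run:
```python
from h import *
from station import *
import pickle
go([.5753,-.0774,.0558],-82.1)
s=get_state();f=grab_frame("wrist");np.savez("wrist7.npz",**f);pickle.dump(s,open("s7.pkl","wb"))
from tilt import tilt
tilt("7")
```

```text
t 11.05 pos [ 0.5776 -0.0906  0.0464] psi -82.25 xaxis [ 0. -0. -1.] w 0.0552 F [-1.2 -1.3  0.7] q6 -0.04
delta cm [-0.94 -1.34  0.05] roll -0.2
8507 6571 n [-0.512  0.859 -0.   ] slope angle 59.2 c [-0.0147  0.0226  0.0014] ymax-ish [[-0.0315  0.0126 -0.0265]
 [ 0.0021  0.0326  0.0247]]
others 1936 [-0.0218 -0.0143 -0.0009] [[-0.0292 -0.029  -0.0266]
 [-0.0129  0.0246  0.0247]]
```

Call:
step_arm(
  deltas=[
    [0.04, 0, 0, 0, 1],
    [0.08, 0, 0, 0, 1],
    [0.1, 0, 0, 0, 1],
    [0.1, 0, 0, 0, 1],
    [0.1, 0, 0, 0, 1],
    [0, 0.03, 0, 0, 1],
    [-0.5, 0.05, 0, 0, 1],
    [-1.5, 0.05, 0, 0, 1],
    [-3, 0.1, 0, 0, 1],
    [-5, 0.1, 0, 0, 1],
  ],
)

```text
t: 11.93
eef_pos: [0.5768, -0.0911, 0.0962]
ee_rot: [-0.206, 1.568, 3.071]
force: [0.4, 0.2, -2.7]
width: 0.0549
```

Run:
```python
from h import *
from station import *
import pickle
s=get_state();f=grab_frame("wrist");np.savez("wrist8.npz",**f);pickle.dump(s,open("s8.pkl","wb"));cv2.imwrite("pics/w8.png",f["pixels"][:,:,::-1])
from tilt import tilt
tilt("8")
go([.532,-.2365,.24],-171.8)
```

```text
8627 6671 n [-0.497  0.868  0.   ] slope angle 60.2 c [-0.015   0.0228  0.0015] ymax-ish [[-0.0322  0.0129 -0.0266]
 [ 0.0024  0.0327  0.0247]]
others 1956 [-0.022  -0.0141 -0.0009] [[-0.029  -0.0283 -0.0265]
 [-0.0136  0.023   0.0248]]
t 11.98 pos [ 0.5796 -0.0911  0.1012] psi -82.19 xaxis [ 0.004  0.    -1.   ] w 0.0552 F [1.9 0.8 2.9] q6 -0.04
delta cm [-13.9   13.76   6.63] roll 89.6
```

Call:
step_arm(
  deltas=[
    [-1.5, 0, 0, 0, 1],
    [-3.2, 0.2, 0.5, 0, 1],
    [-5, 0.6, 1.3, 0, 1],
    [-7, 1.2, 2.3, 0, 1],
    [-9, 1.9, 3.4, 0, 1],
    [-11, 2.6, 4.7, 0, 1],
    [-12.5, 3.3, 6, 0, 1],
    [-13.8, 4, 7.3, 0, 1],
    [-14.6, 4.5, 8.3, 3, 1],
    [-14.9, 4.8, 8.7, 8, 1],
  ],
  squeeze=15,
)

```text
t: 12.82
eef_pos: [0.4974, -0.151, 0.2478]
ee_rot: [-2.981, 1.568, 0.154]
force: [0.3, -0.6, -2.0]
width: 0.0547
```

```bash
python3 -c "
from h import *
go([.515,-.22,.245],-171.8)"
```

```text
t 12.82 pos [ 0.4974 -0.151   0.2478] psi -90.37 xaxis [ 0.003  0.001 -1.   ] w 0.0547 F [ 0.3 -0.6 -2. ] q6 -0.09
delta cm [ 0.29  6.89 -1.81] roll 81.4
```

Call:
step_arm(
  deltas=[
    [0, 0.5, 0, 6, 1],
    [0, 1, 0, 13, 1],
    [0, 1.5, 0, 20, 1],
    [0, 2, 0, 27, 1],
    [0, 2.6, -0.2, 34, 1],
    [0, 3.3, -0.5, 41, 1],
    [0, 4.1, -0.8, 48, 1],
    [0, 5, -1.1, 55, 1],
    [0, 6, -1.4, 62, 1],
    [0, 6.9, -1.7, 69, 1],
  ],
)

```text
t: 13.65
eef_pos: [0.5148, -0.2198, 0.246]
ee_rot: [-1.35, 1.57, 0.577]
force: [0.2, 0.0, -1.5]
width: 0.0548
```

```bash
python3 -c "
from h import *
go([.531,-.2367,.241],-171.8)"
```

```text
t 13.65 pos [ 0.5148 -0.2198  0.246 ] psi -159.58 xaxis [ 0.001  0.    -1.   ] w 0.0548 F [ 0.2  0.  -1.5] q6 -1.16
delta cm [ 0.5  -0.93 -2.15] roll 12.2
```

Call:
step_arm(
  deltas=[
    [0.1, -0.2, -0.4, 2, 1],
    [0.2, -0.4, -0.8, 5, 1],
    [0.3, -0.6, -1.2, 8, 1],
    [0.4, -0.8, -1.6, 10, 1],
    [0.5, -0.9, -2, 11.5, 1],
    [0.5, -0.9, -2.1, 12, 1],
    [0.5, -0.9, -2.1, 12, 1],
    [0.5, -0.9, -2.1, 12, 1],
    [0.5, -0.9, -2.1, 12, 1],
    [0.5, -0.9, -2.1, 12, 1],
  ],
)

```text
t: 14.48
eef_pos: [0.5304, -0.2361, 0.2405]
ee_rot: [-1.479, 1.571, 0.246]
force: [0.9, -0.1, -1.5]
width: 0.0552
```

Run:
```python
from h import *
from station import *
import pickle
go([.531,-.2367,.241],-171.8)
s=get_state();f=grab_frame("wrist");np.savez("wrist9.npz",**f);pickle.dump(s,open("s9.pkl","wb"));cv2.imwrite("pics/w9.png",f["pixels"][:,:,::-1])
from tilt import tilt
tilt("9")
for n in ["scene","side"]:
    f=grab_frame(n);np.savez(n+"9.npz",**f)
    v=f["view"]@np.array([.531,-.2367,.24,1]);u=f["fx"]*v[0]/v[2]+f["cx"];w=f["fy"]*v[1]/v[2]+f["cy"];print(n,u,w)
    u=int(u);w=int(w);cv2.imwrite(f"pics/{n}9.png",cv2.resize(f["pixels"][w-50:w+50,u-65:u+65,::-1],(780,600),interpolation=cv2.INTER_CUBIC))
    W=world(f);px=f["pixels"].astype(int)
    m=(px[...,0]-px[...,1]>45)&(np.abs(W-[.675,-.215,.305])<.03).all(-1);print("ring",m.sum(),W[m].mean(0).round(4))
```

```text
t 14.48 pos [ 0.5304 -0.2361  0.2405] psi -171.22 xaxis [ 0.  0. -1.] w 0.0552 F [ 0.9 -0.1 -1.5] q6 -1.34
delta cm [-0.05 -0.05 -0.07] roll 0.6
8810 6895 n [-0.496  0.868 -0.001] slope angle 60.3 c [-0.0152  0.021   0.0022] ymax-ish [[-0.0323  0.0112 -0.0263]
 [ 0.0022  0.031   0.0265]]
others 1915 [-0.0218 -0.0161  0.0001] [[-0.0286 -0.0297 -0.0261]
 [-0.014   0.0188  0.0263]]
scene 195.36589415095503 166.695649945035
ring 4 [ 0.6744 -0.2059  0.3101]
side 255.49304833891273 224.5365463752964
ring 18 [ 0.6735 -0.2255  0.3046]
```

View pics/side9.png

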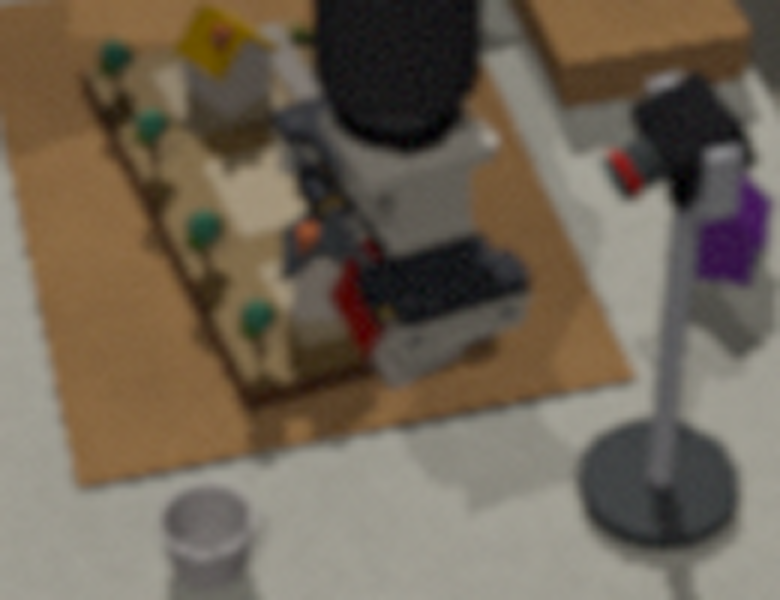

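View pics/scene9.png

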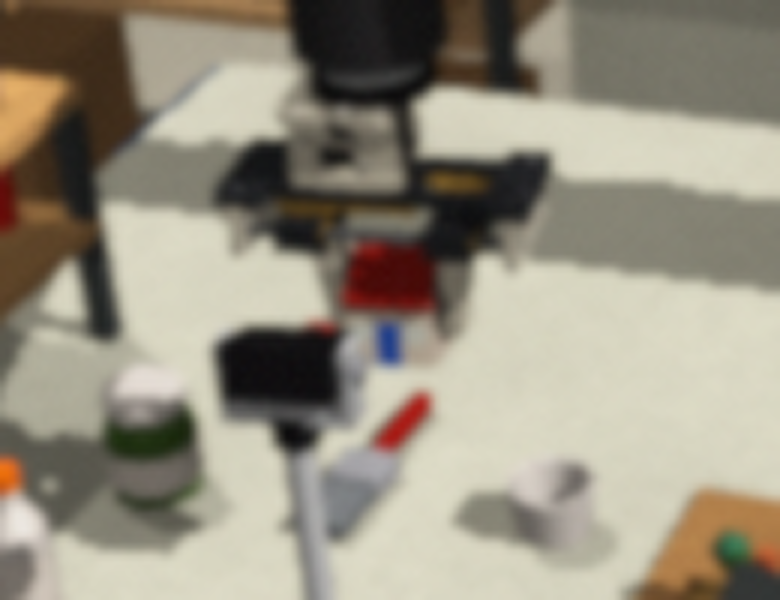

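View pics/w9.png

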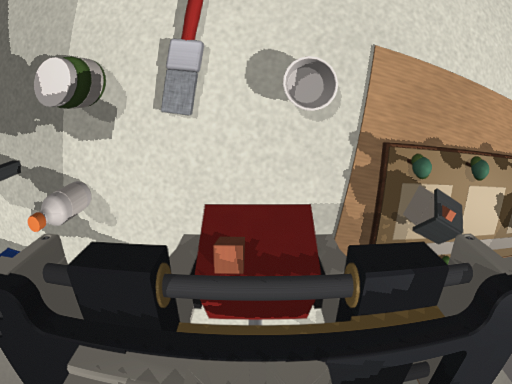

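Run:
```python
from h import *
from station import *
go([.531,-.2367,.241],-171.8)
print(np.abs(get_state()["qd"]).max())
print(job_done())
```

```text
t 14.63 pos [ 0.5305 -0.2361  0.2405] psi -171.23 xaxis [ 0. -0. -1.] w 0.055 F [-0.  -0.7 -1.2] q6 -1.34
delta cm [-0.05 -0.04 -0.07] roll 0.6
0.0020820729289204778
the job is handed in; nothing more can be done
None
```

I gripped the red cottage by its end walls and lifted it off the plinth. The moves cannot tilt the tool, so I leaned the cottage back in the jaws by pressing the underside of its door side on the plinth's −y end. I then carried it to the aim point and handed the job in at 14.6 s, still holding it. The hand-in gave no verdict.

Last checks:
- **Position:** the tool was within about 1 mm of its target. I put the target at 15 cm in front of the lens, about (0.531, −0.237, 0.240), and trust that to a few mm.
- **Grip and steadiness:** fingers 55 mm apart at a commanded squeeze of 15 N. The joints were practically at rest.
- **Door:** the scene camera shows the blue door facing the lens. The heading is about 0.6° off.
- **Lean (the one error):** the cottage leans about 16.5°, but the camera slants 19.8°. That is about 0.06 rad short, against a limit of 0.2 rad. I stopped there because tilting further would have pressed the cottage's bottom edge onto the cardboard sheet.
- **Rest of the scene:** the lens ring measured within about 2 mm of where it was before. The grey and yellow cottages, cup, jar, glue and brush look undisturbed in the last pictures, but I did not re-measure them. The rock was not in the last close-ups, and the arm passed over it only at the start, at about 25 cm height.

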